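Find the free tip-up lid of the tool chest and push it open

ROBOT

A 6-joint arm with a two-finger parallel gripper is mounted at the origin on the work surface. World frame = base frame: x ahead of the robot, y to its left, z up, the work surface at z = 0. Lengths are in m, angles in rad, forces in N, time in s.
With the tool pointing down it reaches from about 0.4 to 0.825 m from the base axis. Payload 7 kg.
Tool frame: the origin (TCP) lies at the centre of the arm's flange, where the gripper is bolted on; the fingertips stand 178 mm ahead of it and the grasp point (between the pads) lies arm.tcp_to_grasp ahead of it (arm.tcp_to_grasp is the distance from the TCP to the grasp point, in m); z points along the fingers, y is the direction in which the jaws open and shut (so a half turn about z gives the same grasp; the last joint's range is limited). The gripper opens to 88 mm and grips with 3 to 60 N. Pads are 19 mm wide; open, the fingers measure 130 mm over their backs; the gripper's body (78 mm by 193 mm) begins 47 mm behind the grasp point.
Start: joints at [1.413, 0.359, 0.012, 0, -1.224, -0.288], TCP at [0.291, 0.609, 0.405] pointing down, gripper open.
Joint ranges: [-3.07, 3.07], [-1.43, 2.12], [-1.02, 1.25], [-3.03, 1.67], [-3.05, -0], [-3.03, 3.03]. Speed limits (rad/s): [2.39, 2.39, 3.01, 3.14, 3.14, 3.14].

INTERFACE

Orientations are given as [roll, pitch, yaw] about the fixed x, y, z axes, in that order (R = Rz(yaw) Ry(pitch) Rx(roll)).
In Python, from station import arm gives the robot as it stands.
- The arm moves only by the tool move_arm, never from a script. Its argument "deltas" is a list of rows, each a list of 6 numbers: the shift along the world's x, y, z in mm, then the turn, a rotation vector about the world's x, y, z in degrees. In form: [[tx, ty, tz, ax, ay, az], ...]. A call has exactly 5 rows; each row shifts and turns the commanded pose from where the row before left it; what a row does not reach is not made up. A row lasts 1/12 s, in which the tool goes at most 41.7 mm and 7.16 degrees, less where a joint would pass 70% of its speed; a pose out of reach is approached as far as the arm can. A call with a gripper value outside its range is refused whole. "claw" is the closure in counts, from 0 (fully open) to 255 (shut), set as the call begins (left out, the last holds). The fingers move at their own pace and stop on an object; "squeeze" is the grip in N (left out, the last holds). Time passes only in rows, so rows that do not move let the fingers close, or fill a call up. It gives the time, the measured TCP pose, the force and the opening at its end, in the units of the state.
- arm.get_state(): the state, without advancing time (a new reading comes with each control period).
- arm.grab_frame(name): name is "side" or "top"; returns the picture (420x560x3 uint8, red, green, blue); there is no depth.
- arm.calibration(name): a dict with "intrinsics" (3x3 intrinsics, pixels), "T" (4x4, takes a point from camera to world coordinates). Camera axes: x right, y up, looking along -z (the intrinsics and any distortion apply to the point x, -y, -z); pixel columns grow to the right and rows downward; lengths in m; the calibration is good to about 2 mm. A picture is of the moment at which its call begins. calibration takes no time and is no camera call.
- arm.job_done(): hands the job in, once; it reports no verdict.
Trained networks look in the newest picture that a camera, given by its name, has taken for a name from the list of things; names that differ only in an ending like _2 or _b are one class to them, and where a whole thing is asked for, a point or a joint stands for the part that bears it (a point fixed in the world has none). Each returns a list of dicts, best first, with "score" (0 to 1); they miss things now and then, are a little off and sometimes report something else, mostly with a low value. They report only what shows in the picture. A call takes as long as a camera call.
- arm.spot_in(thing, camera): "xy" ([column, row] in pixels, amid what is visible of it).
- arm.masks_of(thing, camera): "pixels" (420x560 bool, what is visible of it) and "xy" ([column, row] in pixels, amid what is visible of it).
- arm.spot_point(thing, camera): "xy" ([column, row] in pixels: a listed point, or the origin of a listed thing).
The state is a dict: "t": time; "q": joint angles; "qd": joint speeds; "joint_efforts": joint torques, N m; "eef_pos": TCP position; "ee_rot": TCP orientation; "force": force on the tool from outside, world axes, zero at the start; "moment": the same for the moment, N m; "width": finger opening in m.
Only numpy, scipy, OpenCV 4.12 (cv2) and the standard library are available. Lean on these libraries where they do the work, as an engineer would, in place of code of your own. Each camera call takes 0.05 s, during which the arm holds its last target. There are 200 camera calls.

TASK

Three of the four tip-up lids on the wooden tool chest are propped shut from underneath and one is free. Press gently with a fingertip on the back end of one lid after another until you find the one that rocks, then push its raised front edge up and back until the lid leans past upright at its stop and stays open on its own. Do not grip or lift anything, and leave everything else where it is.

Things in the scene. Friction and masses are not known exactly. Their poses are not given: they have to be found in the camera images.
- chest: Wooden tool chest fixed to the bench, 232 (x) x 470 (y) x 105 mm high. Origin: centre of its underside; x away from the robot at yaw 0, y along the row of four identical plywood lids, flush with its top, centred at y = +175 (a), +71 (b), -71 (c), -175 mm (d); a fixed 50 mm deck parts b and c. Fixed rails, 40 mm wide behind the lids, 28 mm in front. Over 60 N from the fingers forces it.
- lid_a (a joint): Angle of lid a (rad): 0 shut and flush; grows as its back end dips and its front edge rises; 1.57 upright, stop at 1.85 (leaning away from the robot). Each lid is 160 (x) x 88 (y) x 12 mm; its pins lie along chest y at chest x = +19 mm, 99 mm up, between small brass plates.
- lid_b (a joint): Angle of lid b (rad): 0 shut and flush; grows as its back end dips and its front edge rises; 1.57 upright, stop at 1.85 (leaning away from the robot). Under three lids an unseen post stands below the back end (1 mm of play); under one, a different one each time, the post lies flat and the lid can tip.
- lid_c (a joint): Angle of lid c (rad): 0 shut and flush; grows as its back end dips and its front edge rises; 1.57 upright, stop at 1.85 (leaning away from the robot). The pins are stiff: a tipped lid stays at the angle where it is left. It takes 2 to 5 N pushed on the raised part, and never needs pinching. Pushed level while low it can jam on the finger: follow the front edge up along its arc.
- lid_d (a joint): Angle of lid d (rad): 0 shut and flush; grows as its back end dips and its front edge rises; 1.57 upright, stop at 1.85 (leaning away from the robot).
- back_a (a point): Middle of the back edge of lid a, on its upper face, 55 mm behind the pins (+x of the chest); moves with the lid. Pressed 25 to 40 mm behind the pins with 4 to 7 N, a free lid dips into its 95 mm deep compartment (a post 28 mm high lies on the floor there); a propped one stays put.
- front_a (a point): Middle of the front edge of lid a, on its upper face, 105 mm in front of the pins (-x of the chest); moves with the lid.
- back_b (a point): Middle of the back edge of lid b, on its upper face, 55 mm behind the pins (+x of the chest); moves with the lid. Pressed 25 to 40 mm behind the pins with 4 to 7 N, a free lid dips into its 95 mm deep compartment (a post 28 mm high lies on the floor there); a propped one stays put.
- front_b (a point): Middle of the front edge of lid b, on its upper face, 105 mm in front of the pins (-x of the chest); moves with the lid.
- back_c (a point): Middle of the back edge of lid c, on its upper face, 55 mm behind the pins (+x of the chest); moves with the lid. Pressed 25 to 40 mm behind the pins with 4 to 7 N, a free lid dips into its 95 mm deep compartment (a post 28 mm high lies on the floor there); a propped one stays put.
- front_c (a point): Middle of the front edge of lid c, on its upper face, 105 mm in front of the pins (-x of the chest); moves with the lid.
- back_d (a point): Middle of the back edge of lid d, on its upper face, 55 mm behind the pins (+x of the chest); moves with the lid. Pressed 25 to 40 mm behind the pins with 4 to 7 N, a free lid dips into its 95 mm deep compartment (a post 28 mm high lies on the floor there); a propped one stays put.
- front_d (a point): Middle of the front edge of lid d, on its upper face, 105 mm in front of the pins (-x of the chest); moves with the lid.
- wheel: Bystander: small wooden wheel, 38 mm across, 16 mm high, lying on the deck between lids b and c. Origin: centre of its underside.
- stub: Bystander: wooden offcut 22 x 45 x 22 mm on the chest's back rail. Origin: centre of its underside.
- glue: Bystander: white glue bottle, 54 mm across, 150 mm high, standing left of the chest. Origin: centre of its underside.
- screwdriver: Bystander: screwdriver lying on the bench before the chest, about 200 mm long along its x. Origin: middle of its underside.
- mallet: Bystander: wooden mallet lying behind the chest; head 70 x 80 x 60 mm at its +x end, handle along x, 270 mm long in all. Origin: underside, between head and handle.
- pipe: Bystander: grey pipe offcut standing right of the chest, 64 mm across, 90 mm high. Origin: centre of its underside.
- tin: Bystander: steel pot, 72 mm across, 100 mm high, standing behind the chest. Origin: centre of its underside.

How it is judged:
On the way:
1. the free lid has been rocked: tipped by more than 0.25 rad (value of joint any of lid_a, lid_b, lid_c, lid_d above 0.25 rad), for 0.1 s.
At the end, for the whole second after the job is handed in: The free lid stands open past upright (more than 1.65 rad, stop at 1.85) and at rest, the other three are shut (under 0.12 rad), and every bystander is within 30 mm of where it was (((value of joint lid_a above 1.65 rad and velocity of joint lid_a between -0.05 and 0.05 rad/s and value of joint each of lid_b, lid_c, lid_d below 0.12 rad) or (value of joint lid_b above 1.65 rad and velocity of joint lid_b between -0.05 and 0.05 rad/s and value of joint each of lid_a, lid_c, lid_d below 0.12 rad) or (value of joint lid_c above 1.65 rad and velocity of joint lid_c between -0.05 and 0.05 rad/s and value of joint each of lid_a, lid_b, lid_d below 0.12 rad) or (value of joint lid_d above 1.65 rad and velocity of joint lid_d between -0.05 and 0.05 rad/s and value of joint each of lid_a, lid_b, lid_c below 0.12 rad)) and distance of each of wheel, stub, glue, screwdriver, mallet, pipe, tin from where it was at the start of the episode below 0.03 m); the robot touches nothing.
It fails at once if the chest or a lid is forced (over 60 N from the fingers) (contact force between the fingers and chest above 60 N).
It fails at once if a lid is pinched: its board gripped between the fingers (contact force between the fingers and chest above 15 N and ((x of the grasp point in the frame of front_a between -0.006 and 0.16 m and y of the grasp point in the frame of front_a between -0.044 and 0.044 m and z of the grasp point in the frame of front_a between -0.014 and 0.005 m) or (x of the grasp point in the frame of front_b between -0.006 and 0.16 m and y of the grasp point in the frame of front_b between -0.044 and 0.044 m and z of the grasp point in the frame of front_b between -0.014 and 0.005 m) or (x of the grasp point in the frame of front_c between -0.006 and 0.16 m and y of the grasp point in the frame of front_c between -0.044 and 0.044 m and z of the grasp point in the frame of front_c between -0.014 and 0.005 m) or (x of the grasp point in the frame of front_d between -0.006 and 0.16 m and y of the grasp point in the frame of front_d between -0.044 and 0.044 m and z of the grasp point in the frame of front_d between -0.014 and 0.005 m))).
It fails at once if a bystander is lifted, carried or knocked away (over 50 mm) (distance of any of wheel, stub, glue, screwdriver, mallet, pipe, tin from where it was at the start of the episode above 0.05 m).
It also fails if it takes over 64 s, if anything falls off the work surface, if the arm or the gripper's body presses on something with over 40 N, if the wrist force passes 120 N, or if a joint passes its speed limit or range.

## Working session

There is one attempt and no reset: what is moved stays moved. The work goes in short steps, Python scripts to look and compute and a tool call to move; the robot and the scene stay as the last step left them, time stands still between calls to the robot, and variables do not carry over. Pictures are saved under pics/ and viewed, about 8 in all and at most 12, crops included, and the job is handed in when it is done.

Besides the shell and the picture viewer there is one more tool, called by a JSON object that holds its "op" and its "data". move_arm: Moves the arm, as the interface text tells. Its arguments: {"type":"object","properties":{"deltas":{"type":"array","items":{"type":"array","items":{"type":"number"}}},"claw":{"type":"number"},"squeeze":{"type":"number"}},"required":["deltas"]}

```bash
mkdir -p pics; ls
cat > h.py <<'E'
import numpy as np, cv2
from station import arm
def proj(P,cam):
    c=arm.calibration(cam);T=np.linalg.inv(c["T"]);P=np.atleast_2d(P)
    q=P@T[:3,:3].T+T[:3,3];q=q*[1,-1,-1];u=q@np.array(c["intrinsics"]).T
    return u[:,:2]/u[:,2:]
def ray(xy,z,cam):
    c=arm.calibration(cam);T=np.array(c["T"]);d=np.linalg.inv(c["intrinsics"])@[xy[0],xy[1],1]
    d=T[:3,:3]@(d*[1,-1,-1]);o=T[:3,3];return o+d*(z-o[2])/d[2]
def save(cam,name):
    cv2.imwrite("pics/"+name,arm.grab_frame(cam)[:,:,::-1])
E
python3 - <<'E'
from h import *
for c in("top","side"):
    save(c,c+"0.png"); k=arm.calibration(c);print(c,{a:b for a,b in k.items() if a!="T"},np.round(k["T"],3).tolist())
    for n,z in [("chest",0),("front_a",.105),("back_a",.105),("stub",.105),("wheel",.105),("pipe",0),("glue",0),("mallet",0),("tin",0)]:
        for r in arm.spot_point(n,c)[:4]: print(c,n,round(r["score"],2),np.round(r["xy"]),np.round(ray(r["xy"],z,c)[:2],3))
print(arm.get_state(),arm.tcp_to_grasp)
E
```

```text
pics
top {'intrinsics': array([[501.96150907,   0.        , 276.15463428],
       [  0.        , 501.96150907, 202.54484508],
       [  0.        ,   0.        ,   1.        ]])} [[-0.003, 0.987, -0.162, 0.322], [-1.0, -0.003, 0.004, -0.021], [0.003, 0.162, 0.987, 1.45], [0.0, 0.0, 0.0, 1.0]]
top chest 0.66 [262. 204.] [0.556 0.016]
top front_a 0.94 [193. 219.] [0.497 0.199]
top front_a 0.93 [320. 233.] [ 0.458 -0.142]
top front_a 0.82 [229. 224.] [0.485 0.101]
top front_a 0.73 [288. 229.] [ 0.47  -0.057]
top back_a 0.9 [238. 168.] [0.638 0.08 ]
top back_a 0.62 [290. 174.] [ 0.623 -0.066]
top back_a 0.58 [201. 164.] [0.649 0.179]
top back_a 0.56 [323. 173.] [ 0.623 -0.156]
top stub 0.64 [220. 159.] [0.666 0.129]
top stub 0.47 [192. 222.] [0.491 0.201]
top wheel 0.47 [259. 211.] [0.519 0.021]
top pipe 0.79 [410. 209.] [ 0.538 -0.418]
top pipe 0.36 [286. 229.] [ 0.483 -0.055]
top glue 0.63 [124. 254.] [0.411 0.412]
top mallet 0.86 [302. 130.] [ 0.78  -0.104]
top tin 0.81 [198. 130.] [0.782 0.208]
top tin 0.4 [223. 159.] [0.692 0.132]
side {'intrinsics': array([[390.17627498,   0.      
[... 996 characters left out ...]
 [0.663 0.12 ]
side tin 0.19 [315. 185.] [ 0.47  -0.144]
{'t': 1.0, 'q': array([ 1.41308715e+00,  3.58604421e-01,  1.19193396e-02, -2.27080467e-05,
       -1.22412133e+00, -2.88125440e-01]), 'qd': array([ 0.00045376,  0.00158222, -0.00011659,  0.00141941,  0.00081645,
        0.00052633]), 'joint_efforts': array([-2.84447131e-03, -5.82384038e+01,  2.93312073e+01,  7.00228795e+00,
        1.25699831e-02, -2.49985300e-05]), 'eef_pos': array([0.29105543, 0.60900233, 0.40466272]), 'ee_rot': array([ 3.14157692e+00,  1.76120534e-05, -4.45842331e-01]), 'force': array([0.09493646, 0.59714082, 0.13060004]), 'moment': array([-0.02944073,  0.07131196,  0.00121873]), 'width': 0.08783493221570723} 0.1593
```

```bash
cat >> h.py <<'E'
def fit():
    from scipy.optimize import least_squares
    pts=[]
    for c in("top","side"):
        for n,x in(("front_a",-.086),("back_a",.074)):
            for r in arm.spot_point(n,c)[:4]:
                p=ray(r["xy"],.105,c)[:2];pts.append((x,p))
    def res(v,all=False):
        o=[]
        R=np.array([[np.cos(v[2]),-np.sin(v[2])],[np.sin(v[2]),np.cos(v[2])]])
        for x,p in pts:
            d=[(v[:2]+R@[x,y]-p) for y in(.175,.071,-.071,-.175)]
            o+=list(min(d,key=np.linalg.norm))
        return np.array(o)
    s=least_squares(res,[.556,.018,-.113],loss="soft_l1",f_scale=.004)
    return s.x,np.abs(res(s.x))
E
python3 - <<'E'
from h import *
v,r=fit();print(np.round(v,4),np.round(r,3))
im={c:arm.grab_frame(c)[:,:,::-1].copy() for c in("top","side")}
R=np.array([[np.cos(v[2]),-np.sin(v[2])],[np.sin(v[2]),np.cos(v[2])]])
for y in(.175,.071,-.071,-.175):
  for x in(-.086,.049,.074): print(y,x,np.round(v[:2]+R@[x,y],4))
  for c in im:
    q=[list(v[:2]+R@[x,y+s])+[.105] for x,s in((-.086,-.044),(-.086,.044),(.074,.044),(.074,-.044))]
    cv2.polylines(im[c],[np.int32(np.round(proj(np.array(q),c)))],True,(0,255,0),1)
a=np.vstack([im["top"][100:300,80:460],im["side"][100:300,80:460]]);cv2.imwrite("pics/fit.png",cv2.resize(a,None,fx=1.5,fy=1.5)[:600])
E
```

```text
[ 0.5584  0.0173 -0.0918] [0.008 0.001 0.001 0.007 0.005 0.005 0.004 0.011 0.001 0.002 0.003 0.006
 0.001 0.005 0.007 0.008 0.002 0.008 0.002 0.006 0.005 0.006 0.005 0.004
 0.006 0.001 0.001 0.005 0.161 0.013 0.003 0.001]
0.175 -0.086 [0.4889 0.1995]
0.175 0.049 [0.6233 0.1871]
0.175 0.074 [0.6482 0.1848]
0.071 -0.086 [0.4793 0.0959]
0.071 0.049 [0.6138 0.0836]
0.071 0.074 [0.6386 0.0813]
-0.071 -0.086 [ 0.4663 -0.0455]
-0.071 0.049 [ 0.6007 -0.0578]
-0.071 0.074 [ 0.6256 -0.0601]
-0.175 -0.086 [ 0.4568 -0.149 ]
-0.175 0.049 [ 0.5912 -0.1614]
-0.175 0.074 [ 0.6161 -0.1637]
```

View pics/fit.png

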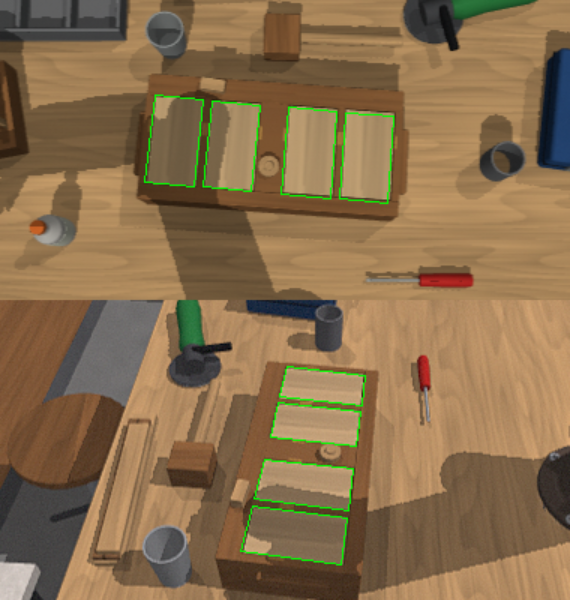

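View pics/side0.png

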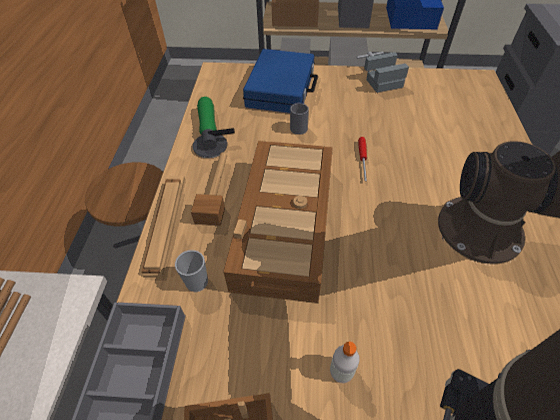

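The fit lies on all four lids (side view: lids at about column 280, rows 257, 224, 184, 158; stub at 242,232; wheel at 300,202). I'll start with lid a.

{"op": "move_arm", "data": {"deltas": [[22,-28,0,0,0,2],[22,-28,0,0,0,2],[22,-28,0,0,0,2],[22,-28,0,0,0,2],[22,-28,0,0,0,2]], "claw": 255, "squeeze": 10}}

```text
t: 1.72
eef_pos: [0.4017, 0.4676, 0.4048]
ee_rot: [-3.141, -0.0, -0.269]
force: [1.9, 0.3, 0.7]
width: 0.0596
```

{"op": "move_arm", "data": {"deltas": [[22,-28,0,0,0,2],[22,-28,0,0,0,2],[22,-28,0,0,0,2],[22,-28,0,0,0,2],[22,-28,0,0,0,2]]}}

```text
t: 2.13
eef_pos: [0.5118, 0.3275, 0.405]
ee_rot: [-3.141, -0.0, -0.095]
force: [0.1, 1.1, 0.1]
width: 0.0267
```

{"op": "move_arm", "data": {"deltas": [[22,-28,0,0,0,0],[22,-28,0,0,0,0],[22,-28,0,0,0,0],[22,-28,0,0,0,0],[22,-28,0,0,0,0]]}}

```text
t: 2.55
eef_pos: [0.6219, 0.1874, 0.4049]
ee_rot: [-3.141, -0.0, -0.097]
force: [1.1, 0.2, 0.8]
width: 0.001
```

{"op": "move_arm", "data": {"deltas": [[3,0,-25,0,0,0],[0,0,-25,0,0,0],[0,0,-25,0,0,0],[0,0,-25,0,0,0],[0,0,-15,0,0,0]]}}

```text
t: 2.97
eef_pos: [0.6234, 0.1884, 0.2868]
ee_rot: [3.14, 0.003, -0.098]
force: [-0.3, 0.1, -0.9]
width: 0.0004
```

{"op": "move_arm", "data": {"deltas": [[0,0,-1,0,0,0],[0,0,-1,0,0,0],[0,0,-1,0,0,0],[0,0,-1,0,0,0],[0,0,0,0,0,0]]}}

```text
t: 3.38
eef_pos: [0.6243, 0.1892, 0.2869]
ee_rot: [-3.14, -0.002, -0.097]
force: [-0.1, -0.2, -0.2]
width: 0.0005
```

{"op": "move_arm", "data": {"deltas": [[0,0,-1,0,0,0],[0,0,-1,0,0,0],[0,0,0,0,0,0],[0,0,0,0,0,0],[0,0,0,0,0,0]]}}

```text
t: 3.8
eef_pos: [0.6241, 0.189, 0.2838]
ee_rot: [-3.142, -0.0, -0.097]
force: [-0.6, -0.9, -0.6]
width: 0.0004
```

{"op": "move_arm", "data": {"deltas": [[0,0,-1,0,0,0],[0,0,-1,0,0,0],[0,0,0,0,0,0],[0,0,0,0,0,0],[0,0,0,0,0,0]]}}

```text
t: 4.22
eef_pos: [0.6242, 0.189, 0.2828]
ee_rot: [-3.141, -0.001, -0.096]
force: [-2.3, -0.2, 7.4]
width: 0.0007
```

{"op": "move_arm", "data": {"deltas": [[0,0,-1,0,0,0],[0,0,0,0,0,0],[0,0,0,0,0,0],[0,0,0,0,0,0],[0,0,0,0,0,0]]}}

```text
t: 4.63
eef_pos: [0.6241, 0.189, 0.2827]
ee_rot: [-3.141, -0.001, -0.096]
force: [-5.3, -0.2, 13.5]
width: 0.0008
```

Lid a is propped: 13.5 N and no movement. Next is lid b.

{"op": "move_arm", "data": {"deltas": [[0,0,14,0,0,0],[-2,-26,5,0,0,0],[-3,-26,0,0,0,0],[-3,-26,0,0,0,0],[-1,-26,0,0,0,0]]}}

```text
t: 5.05
eef_pos: [0.6146, 0.0841, 0.2997]
ee_rot: [-3.141, -0.0, -0.096]
force: [0.5, 0.8, 0.8]
width: 0.0004
```

{"op": "move_arm", "data": {"deltas": [[0,0,-8,0,0,0],[0,0,-6,0,0,0],[0,0,-2,0,0,0],[0,0,-1,0,0,0],[0,0,0,0,0,0]]}}

```text
t: 5.47
eef_pos: [0.6151, 0.0852, 0.2829]
ee_rot: [3.14, 0.001, -0.096]
force: [-0.7, -2.4, 3.5]
width: 0.0006
```

{"op": "move_arm", "data": {"deltas": [[0,0,-1,0,0,0],[0,0,-1,0,0,0],[0,0,0,0,0,0],[0,0,0,0,0,0],[0,0,0,0,0,0]]}}

```text
t: 5.88
eef_pos: [0.615, 0.0853, 0.2827]
ee_rot: [3.14, -0.0, -0.095]
force: [-5.6, -3.2, 16.7]
width: 0.0009
```

Lid b is propped too. Next is lid c.

{"op": "move_arm", "data": {"deltas": [[0,0,14,0,0,0],[-3,-35,5,0,0,0],[-3,-35,0,0,0,0],[-3,-35,0,0,0,0],[-3,-36,0,0,0,0]]}}

```text
t: 6.3
eef_pos: [0.6031, -0.0559, 0.2996]
ee_rot: [-3.141, -0.0, -0.094]
force: [0.4, -0.5, -0.7]
width: 0.0004
```

{"op": "move_arm", "data": {"deltas": [[0,0,-8,0,0,0],[0,0,-6,0,0,0],[0,0,-2,0,0,0],[0,0,-1,0,0,0],[0,0,0,0,0,0]]}}

```text
t: 6.72
eef_pos: [0.6033, -0.0551, 0.2829]
ee_rot: [3.14, 0.001, -0.095]
force: [-0.8, -2.6, 3.3]
width: 0.0005
```

{"op": "move_arm", "data": {"deltas": [[0,0,-1,0,0,0],[0,0,-1,0,0,0],[0,0,0,0,0,0],[0,0,0,0,0,0],[0,0,0,0,0,0]]}}

```text
t: 7.13
eef_pos: [0.6033, -0.055, 0.2828]
ee_rot: [3.14, -0.0, -0.094]
force: [-7.1, -4.1, 17.2]
width: 0.0004
```

Lid c is propped. Next is lid d.

{"op": "move_arm", "data": {"deltas": [[0,0,14,0,0,0],[-2,-26,5,0,0,0],[-3,-26,0,0,0,0],[-3,-26,0,0,0,0],[-2,-26,0,0,0,0]]}}

```text
t: 7.55
eef_pos: [0.5935, -0.159, 0.2996]
ee_rot: [-3.141, -0.0, -0.094]
force: [0.8, -0.4, -0.1]
width: 0.0004
```

{"op": "move_arm", "data": {"deltas": [[0,0,-8,0,0,0],[0,0,-6,0,0,0],[0,0,-2,0,0,0],[0,0,-1,0,0,0],[0,0,0,0,0,0]]}}

```text
t: 7.97
eef_pos: [0.5935, -0.1588, 0.2828]
ee_rot: [3.141, 0.0, -0.095]
force: [-0.6, -1.5, 1.2]
width: 0.0005
```

{"op": "move_arm", "data": {"deltas": [[0,0,-1,0,0,0],[0,0,-1,0,0,0],[0,0,0,0,0,0],[0,0,0,0,0,0],[0,0,0,0,0,0]]}}

```text
t: 8.38
eef_pos: [0.5936, -0.1589, 0.2814]
ee_rot: [3.141, -0.001, -0.095]
force: [-1.0, -0.9, 4.7]
width: 0.0006
```

Lid d gives at 4.7 N, so it is the free one. I'll press on.

{"op": "move_arm", "data": {"deltas": [[0,0,-2,0,0,0],[0,0,-2,0,0,0],[0,0,-2,0,0,0],[0,0,-2,0,0,0],[0,0,-2,0,0,0]]}}

```text
t: 8.8
eef_pos: [0.5939, -0.1588, 0.2719]
ee_rot: [3.141, -0.002, -0.095]
force: [-1.2, -0.4, 9.3]
width: 0.0004
```

{"op": "move_arm", "data": {"deltas": [[0,0,-2,0,0,0],[0,0,-3,0,0,0],[0,0,-3,0,0,0],[0,0,-3,0,0,0],[0,0,-1,0,0,0]]}}

```text
t: 9.22
eef_pos: [0.5943, -0.1587, 0.2594]
ee_rot: [-3.142, -0.003, -0.095]
force: [2.4, 0.1, 5.9]
width: 0.0003
```

{"op": "move_arm", "data": {"deltas": [[0,0,20,0,0,0],[0,0,30,0,0,0],[0,0,30,0,0,0],[0,0,30,0,0,0],[0,0,30,0,0,0]]}}

```text
t: 9.63
eef_pos: [0.5929, -0.1588, 0.3996]
ee_rot: [-3.141, 0.001, -0.096]
force: [-0.6, 0.1, -0.7]
width: 0.0
```

{"op": "move_arm", "data": {"deltas": [[-32,3,0,0,0,0],[-32,3,0,0,0,0],[-32,3,0,0,0,0],[-32,3,0,0,0,0],[-32,3,0,0,0,0]]}}

```text
t: 10.05
eef_pos: [0.4315, -0.1441, 0.398]
ee_rot: [-3.141, 0.001, -0.096]
force: [0.5, 0.6, 1.1]
width: 0.0006
```

```bash
cat >> h.py <<'E'
V=[.5584,.0173,-.0918]
def world(x,y,z):
    c,s=np.cos(V[2]),np.sin(V[2]);return [V[0]+c*x-s*y,V[1]+s*x+c*y,z]
def lidangle(cam="side",y=-.175):
    "angle whose projected front point is nearest a detected front point"
    th=np.arange(0,1.9,.02)
    # upper face front corner: pins frame (-105, +6) rotated
    P=np.array([world(.019-.105*np.cos(t)+.006*np.sin(t),y,.099+.105*np.sin(t)+.006*np.cos(t)) for t in th])
    u=proj(P,cam)
    for r in arm.spot_point("front_a",cam)[:5]:
        d=np.linalg.norm(u-r["xy"],axis=1);i=d.argmin();print(cam,round(r["score"],2),np.round(r["xy"]),"th",round(th[i],2),"miss px",round(d[i],1))
E
python3 - <<'E'
from h import *
save("side","d1.png");lidangle("side")
im=cv2.imread("pics/d1.png")[80:330,180:480];cv2.imwrite("pics/d1c.png",cv2.resize(im,None,fx=2,fy=2))
save("top","d1t.png");lidangle("top")
E
```

```text
side 0.86 [318. 183.] th 0.0 miss px 23.6
side 0.76 [310. 260.] th 0.0 miss px 101.2
side 0.72 [315. 220.] th 0.0 miss px 61.1
side 0.65 [302. 135.] th 1.1 miss px 0.6
side 0.28 [362. 162.] th 0.0 miss px 39.9
top 0.76 [326. 206.] th 1.08 miss px 0.6
top 0.57 [190. 222.] th 0.0 miss px 132.6
```

View pics/d1c.png

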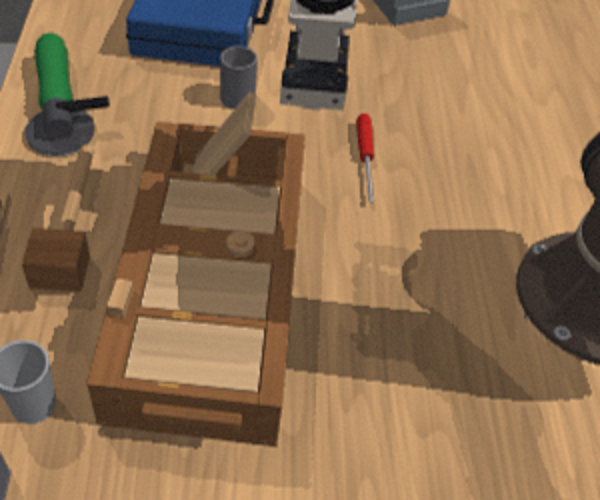

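Lid d stands at about 1.09 rad (both cameras agree; its front edge is at side pixel 302,135), and the other lids are flush. I'll push its front edge back with the vertical finger.

{"op": "move_arm", "data": {"deltas": [[0,0,-20,0,0,0],[0,0,-20,0,0,0],[0,0,-20,0,0,0],[20,-2,0,0,0,0],[20,-2,0,0,0,0]]}}

```text
t: 10.67
eef_pos: [0.4737, -0.1486, 0.3371]
ee_rot: [3.141, 0.003, -0.096]
force: [0.9, -0.2, 0.9]
width: 0.0006
```

{"op": "move_arm", "data": {"deltas": [[15,-1,0,0,0,0],[8,-1,0,0,0,0],[5,0,0,0,0,0],[4,0,0,0,0,0],[4,-1,0,0,0,0]]}}

```text
t: 11.08
eef_pos: [0.5089, -0.1518, 0.3384]
ee_rot: [-3.141, 0.001, -0.097]
force: [-2.6, 0.5, 2.1]
width: 0.0007
```

{"op": "move_arm", "data": {"deltas": [[4,0,0,0,0,0],[4,0,0,0,0,0],[4,0,0,0,0,0],[4,0,0,0,0,0],[4,-2,0,0,0,0]]}}

```text
t: 11.5
eef_pos: [0.5294, -0.1538, 0.3388]
ee_rot: [-3.141, -0.001, -0.097]
force: [-0.9, 1.3, 0.3]
width: 0.0006
```

{"op": "move_arm", "data": {"deltas": [[4,-1,0,0,0,0],[4,0,0,0,0,0],[4,0,0,0,0,0],[4,-1,0,0,0,0],[4,0,0,0,0,0]]}}

```text
t: 11.92
eef_pos: [0.5495, -0.1561, 0.3386]
ee_rot: [3.142, 0.0, -0.097]
force: [-0.4, 0.9, 1.3]
width: 0.0004
```

{"op": "move_arm", "data": {"deltas": [[3,0,0,0,0,0],[3,-1,0,0,0,0],[2,0,0,0,0,0],[2,0,0,0,0,0],[0,0,0,0,0,0]]}}

```text
t: 12.33
eef_pos: [0.5593, -0.1571, 0.3385]
ee_rot: [3.141, 0.0, -0.097]
force: [-0.0, -0.2, -0.6]
width: 0.0005
```

Run:
```python
from h import *
for c in("side","top"): save(c,c+"2.png");lidangle(c)
```

```text
side 0.66 [309. 258.] th 0.0 miss px 98.8
side 0.65 [318. 183.] th 0.0 miss px 23.8
side 0.63 [338. 371.] th 0.0 miss px 212.0
side 0.6 [315. 220.] th 0.0 miss px 61.3
top 0.64 [194. 221.] th 0.0 miss px 129.1
top 0.63 [286. 225.] th 0.0 miss px 36.6
top 0.49 [232. 222.] th 0.0 miss px 91.0
```

{"op": "move_arm", "data": {"deltas": [[2,0,0,0,0,0],[2,0,0,0,0,0],[2,-1,0,0,0,0],[0,0,0,0,0,0],[0,0,0,0,0,0]]}}

```text
t: 12.95
eef_pos: [0.5653, -0.158, 0.3387]
ee_rot: [-3.142, -0.0, -0.097]
force: [-0.5, 0.3, -0.3]
width: 0.0004
```

{"op": "move_arm", "data": {"deltas": [[1,0,0,0,0,0],[1,0,0,0,0,0],[1,0,0,0,0,0],[0,0,0,0,0,0],[0,0,0,0,0,0]]}}

```text
t: 13.37
eef_pos: [0.5681, -0.158, 0.3387]
ee_rot: [3.142, -0.0, -0.097]
force: [-0.5, 0.3, -0.3]
width: 0.0005
```

{"op": "move_arm", "data": {"deltas": [[1,0,0,0,0,0],[1,0,0,0,0,0],[1,0,0,0,0,0],[0,0,0,0,0,0],[0,0,0,0,0,0]]}}

```text
t: 13.78
eef_pos: [0.5702, -0.158, 0.3386]
ee_rot: [3.141, 0.003, -0.097]
force: [-6.1, 0.5, 3.5]
width: 0.0004
```

The force has risen to 6 N at the expected stop. I'll back off and check.

{"op": "move_arm", "data": {"deltas": [[-10,1,0,0,0,0],[-35,3,0,0,0,0],[-40,3,0,0,0,0],[-40,3,20,0,0,0],[-20,2,30,0,0,0]]}}

```text
t: 14.2
eef_pos: [0.4243, -0.1461, 0.3848]
ee_rot: [-3.141, 0.006, -0.098]
force: [-0.4, 0.3, 0.2]
width: 0.0004
```

Run:
```python
from h import *
for c in("side","top"): save(c,c+"3.png");lidangle(c)
a=np.vstack([cv2.imread("pics/top3.png")[100:300,80:460],cv2.imread("pics/side3.png")[90:290,100:480]]);cv2.imwrite("pics/end.png",cv2.resize(a,None,fx=1.5,fy=1.5)[:600])
for n,z in [("stub",.105),("wheel",.105),("pipe",0),("glue",0),("mallet",0),("tin",0),("screwdriver",0)]:
    for r in arm.spot_point(n,"side")[:1]: print(n,round(r["score"],2),np.round(ray(r["xy"],z,"side")[:2],3))
```

```text
side 0.77 [275. 132.] th 1.84 miss px 2.0
side 0.67 [317. 184.] th 0.0 miss px 24.5
side 0.63 [309. 259.] th 0.0 miss px 100.1
top 0.83 [331. 174.] th 1.88 miss px 1.6
top 0.59 [192. 221.] th 0.0 miss px 130.2
stub 0.68 [0.478 0.087]
wheel 0.44 [0.519 0.028]
glue 0.59 [0.415 0.423]
mallet 0.74 [ 0.772 -0.098]
tin 0.96 [0.78  0.224]
screwdriver 0.51 [ 0.324 -0.256]
```

View pics/end.png

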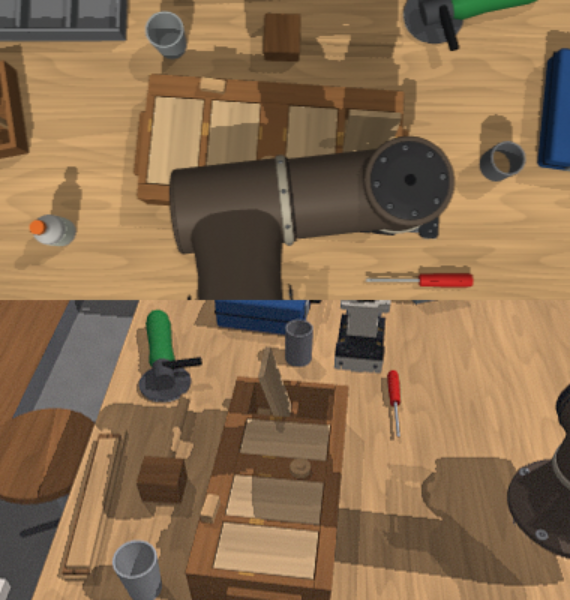

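Lid d leans back at about 1.85 rad. The other lids are flush, nothing else has moved and the arm is clear, so I'm handing in.

```bash
python3 -c "
from station import arm
s=arm.get_state();print(s['force'],abs(s['qd']).max());arm.job_done()"
```

```text
[-0.19984431  0.49834079 -0.04593187] 0.003608196859510327
the job is handed in; nothing more can be done
```

Lid d was the free one. It now stands open against its stop, and I handed the job in at about 14 s of the 64 s allowed.

- **Finding it:** I pressed the back ends of the lids in order. Lids a, b and c did not move at 13 to 17 N, which is more than the 4 to 7 N suggested but well under the 60 N limit. Lid d gave at about 5 N.
- **Opening it:** Pressing its back end tipped it to about 1.09 rad. I then pushed the front edge back with the closed fingers until the force rose to about 6 N at the stop, and backed off.
- **Last checks:** After I backed off, the side camera put lid d at 1.84 rad and the top camera at 1.88 rad, so it is at its 1.85 stop. The other three lids looked flush, and the arm was clear with force near zero.
- **Checks that failed or were weaker:** The final network search put the stub on a lid instead of the back rail, and it did not find the pipe. The picture shows both still in place. The screwdriver also looks unmoved, but I had no starting measurement for it. The other bystanders measured within about 10 mm of their first positions.

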